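# Clamp a heel block with a thumbwheel

### The job

Stand the heel block upright in the green bench clamp, lengthwise between the jaws, and let go of it. Then roll the clamp's thumbwheel with a fingertip, pressing it only gently, until the jaw holds the heel firmly with its orange pad fully pushed in; do not push on the sliding jaw itself. Leave the other things on the bench alone.

Things in the scene. Friction and masses are not known exactly. Their poses are not given: they have to be found in the camera images.
- heel_mid (a point): Centre (half-way up) of the loose heel block: pale wood on a black rubber foot, 56 mm long (x) x 44 mm wide (y) x 36 mm tall (z up), 0.08 to 0.17 kg, standing on the bench. Long sides flat; the +x end has rounded corners (12 mm) with a flat 20 mm wide between them. Grip it end to end, along its x. Either end may face either way in the clamp.
- clamp: Green heel clamp fixed to the bench; origin under its base plate, z up, jaws close along y. Base plate x -55 to 55, y -90 to 125 mm, 12 mm thick: its upper face is the bed the heel stands on. Behind the sliding jaw a housing (x -33 to 33, y 55 to 125 mm, cover 55 mm above the bench) carries the thumbwheel in its top.
- fixed_face (a point): Middle of the fixed jaw's inner face (clamp frame 0, -60, 30 mm), which looks to clamp +y. Jaw 56 mm wide in x, its top 48 mm above the bench. Opposite is the aluminium sliding jaw, 52 mm wide, same height, with an orange sprung pad in front; the pad's free face is at clamp y = 2 mm minus the jaw's travel, which leaves a gap of 57 to 62 mm at the start.
- bed (a point): Point on the bed, clamp frame (0, -31.5, 12) mm: stand the heel centred over it, its length along the clamp's x, its flat sides facing the jaws. The sliding jaw then pushes it across the bed to the fixed jaw.
- wheel_slot (a point): Point in line with the thumbwheel's axle, level with the housing's cover (clamp frame 0, 90, 55 mm). Wheel: black rubber roller with grey and a few yellow ribs, 52 mm diameter, 20 mm wide, axle along clamp x, close between cheeks so it cannot be pinched. Its rim stands 7 to 15 mm above this point; the height differs each time and is not measured: find it by touch.
- wheel (a joint): Wheel angle, rad; grows as its top is stroked towards the fixed jaw (clamp -y); start 0 to 0.6, stop 4.3; 1 rad moves the jaw 8 mm; stays where left. A 24 mm stroke gives 0.9 rad; lift and repeat. The wheel does not give way downwards: approach it slowly. Press about 9 N: below 4 to 7 N the finger slips as the wheel tightens, over 20 N overloads it.
- jaw (a joint): Travel of the sliding jaw from fully open towards the fixed jaw, m, 0 to 0.035. Driven only by the thumbwheel; do not push it.
- pad (a joint): How far the orange pad is pushed back into the sliding jaw, m: 0 free, 0.005 fully home; spring 1.1 N per mm.
- glue_tin: Bystander: glue tin, 64 mm across, 70 mm tall, yellow label; origin under its centre.
- polish_jar: Bystander: amber polish jar, 56 mm across, 55 mm tall, black cap; origin under its centre.
- hammer: Bystander: hammer lying flat, 240 mm long; origin at its middle.
- welt_brush: Bystander: brush lying flat, 180 mm long; origin at its middle.
- nail_tray: Bystander: aluminium nail tray 90 x 120 x 30 mm; origin under its centre.
- thread_spool: Bystander: red thread spool standing up, 44 mm across, 45 mm tall; origin under its centre.
- tack_cup: Bystander: blue ceramic cup, 70 mm across, 60 mm tall; origin under its centre.
There are look-alikes about, which are no part of the job. Of the things shaped like the part that bears heel_mid, the wooden one is meant. Several things look just like the clamp: the one meant starts farthest to the robot's right.

How it is judged:
By the outcome, as a careful person would: the job done as asked, in the order asked, and still so for the second after the job is handed in, with the robot touching nothing.
It also fails if it takes over 72 s, if anything falls off the work surface, if the arm or the gripper's body presses on something with over 40 N, if the wrist force passes 120 N, or if a joint passes its speed limit or range.

### The arm

A 6-joint arm with a two-finger parallel gripper is mounted at the origin on the work surface. World frame = base frame: x ahead of the robot, y to its left, z up, the work surface at z = 0. Lengths are in m, angles in rad, forces in N, time in s.
With the tool pointing down it reaches from about 0.375 to 0.975 m from the base axis. Payload 3.8 kg.
Tool frame: the origin (TCP) lies midway between the tips of the shut fingers; the grasp point (between the pads) lies 19 mm behind it; z points along the fingers, y is the line along which they close (so a half turn about z gives the same grasp; the last joint's range is limited). The gripper opens to 85 mm and grips with 20 to 120 N. Pads are 22 mm wide; open, the fingers measure 114 mm over their backs; the gripper's body (76 mm by 85 mm) begins 54 mm behind the grasp point. The pads swing forward as they close: fully open they stand 13 mm farther back than shut.
Start: joints at [1.213, 0.264, 1.604, -0, 1.274, -0.037], TCP at [0.213, 0.641, 0.231] pointing down, gripper open.
Joint ranges: [-2.63, 2.63], [-0.94, 2.18], [0.31, 2.57], [-1.31, 4.45], [0, 2.66], [-2.55, 2.55]. Speed limits (rad/s): [2.57, 2.57, 3.14, 3.14, 3.14, 3.14].

### API

Orientations are given as a rotation vector (axis times angle).
In Python, from workcell import bot, imaging gives the robot as it stands.
- The arm moves only by the tool step_arm, never from a script. Its argument "series" is a list of rows, each an object of numbers: "grip": the closure, from -1 (fully open) to 1 (shut); "x", "y", "z": the shift along the tool's x, y, z normalised to -1 to 1, where 1 is 500 mm; "ax", "ay", "az": the turn, a rotation vector about the tool's x, y, z normalised to -1 to 1, where 1 is 30 degrees. A call has 1 to 12 rows; each row is the pose to reach, as a shift and turn from the pose commanded when the call began, along the tool's axes at that moment; what a row does not reach only later rows make up. A row lasts 1/10 s, in which the tool goes at most 50 mm and 8.59 degrees, less where a joint would pass 70% of its speed; a pose out of reach is approached as far as the arm can. A call with a number of a shift or a turn outside -1 to 1 is refused whole. A call with a gripper value outside its range is refused whole. The fingers move at their own pace and stop on an object; "force" is the grip in N (left out, the last holds). Time passes only in rows, so rows that repeat a pose let the fingers close. It gives the time, the measured TCP pose, the force, the opening and the grip force at its end, in the units of the state.
- bot.read_state(): the state, without advancing time (a new reading comes with each control period).
- imaging.read_camera(name): name is "side" or "top" or "wrist"; returns a dict with "img" (420x560x3 uint8, red, green, blue), "fx", "fy", "cx", "cy" (pixels), "R" (3x3) and "t" (3): a world point X has camera coordinates R X + t. Camera axes: x right, y down, z forward; pixel columns grow to the right and rows downward; lengths in m; the calibration is good to about 2 mm. A picture is of the moment at which its call begins. There is no depth.
- bot.finish_job(): hands the job in; it is judged then, once.
The state is a dict: "time": time; "q": joint angles; "joint_vel": joint speeds; "joint_torque": joint torques, N m; "tool_pos": TCP position; "tcp_rot": TCP orientation; "wrist_force": force on the tool from outside, world axes, zero at the start; "torque": the same for the moment, N m; "width": opening from 0.0 (shut) to 1.0 (fully open); "grip_force": force on a finger pad.
Only numpy, scipy, OpenCV 4.12 (cv2) and the standard library are available. Lean on these libraries where they do the work, as an engineer would, in place of code of your own. Each camera call takes 0.05 s, during which the arm holds its last target. There are 200 camera calls.

## Working session

There is one attempt and no reset: what is moved stays moved. The work goes in short steps, Python scripts to look and compute and a tool call to move; the robot and the scene stay as the last step left them, time stands still between calls to the robot, and variables do not carry over. Pictures are saved under pics/ and viewed, at most 10 in all, crops included, and the job is handed in when it is done.

Besides the shell and the picture viewer there is one more tool, called after "Call:" as name(argument=value, ...), one argument or row to a line, values as JSON. step_arm: Moves the arm, as the interface text tells. Scaled input: -1 to 1 covers 500 mm each way for a shift and 30 degrees each way for a turn. Its arguments: {"type":"object","properties":{"series":{"type":"array","items":{"type":"object","properties":{"grip":{"type":"number"},"x":{"type":"number","minimum":-1,"maximum":1},"y":{"type":"number","minimum":-1,"maximum":1},"z":{"type":"number","minimum":-1,"maximum":1},"ax":{"type":"number","minimum":-1,"maximum":1},"ay":{"type":"number","minimum":-1,"maximum":1},"az":{"type":"number","minimum":-1,"maximum":1}}}},"force":{"type":"number"}},"required":["series"]}

```bash
mkdir -p pics; ls; cat > h.py <<'E'
import numpy as np, cv2
from scipy.spatial.transform import Rotation as Ro
from workcell import bot, imaging
def snap(n,f):
    c=imaging.read_camera(n); cv2.imwrite(f'pics/{f}.png',c['img'][:,:,::-1]); 
    np.savez(f'pics/{f}.npz',**{k:np.array(v) for k,v in c.items()}); return c
def ray(c,u,v,z):
    R=np.array(c['R']);t=np.array(c['t']); o=-R.T@t
    d=R.T@np.array([(u-c['cx'])/c['fx'],(v-c['cy'])/c['fy'],1]); return o+d*(z-o[2])/d[2]
def px(c,X):
    p=np.array(c['R'])@np.array(X)+np.array(c['t']); return c['fx']*p[0]/p[2]+c['cx'],c['fy']*p[1]/p[2]+c['cy']
E
python3 - <<'E'
from h import *
for n in ['top','side']:
    c=snap(n,n+'1'); print(n,-np.array(c['R']).T@c['t'],np.array(c['R']).round(2).tolist(),c['fx'])
s=bot.read_state(); print(s['tool_pos'],s['tcp_rot'],s['wrist_force'])
E
```

```text
pics
top [ 0.43372138 -0.02157985  1.1656531 ] [[-0.01, -1.0, -0.01], [-0.99, 0.01, -0.12], [0.12, 0.01, -0.99]] 399.4660203639953
side [ 0.26676148 -0.81013811  1.03572061] [[0.94, -0.34, 0.01], [-0.25, -0.71, -0.66], [0.24, 0.62, -0.75]] 406.8080348278586
[0.21263739 0.63992835 0.23007882] [-0.5017209  -3.10088029  0.00318935] [ 0.34718842 -0.20603858  0.07945127]
```

View pics/top1.png

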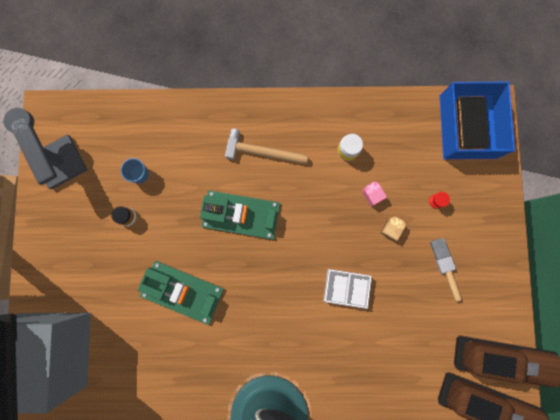

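View pics/side1.png

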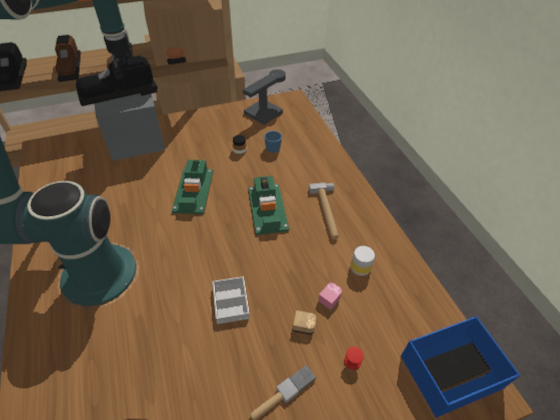

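The top view shows the two clamps at about (241,214) and (181,292), so the target is the right one at (241,214). Its wheel is at (213,209) and its orange pad at (243,213). The wooden heel is at (396,228) and the pink look-alike at (375,194). I'll enlarge both.

```bash
python3 - <<'E'
from h import *
t=cv2.imread('pics/top1.png')
a=cv2.resize(t[180:250,195:290],None,fx=8,fy=8,interpolation=cv2.INTER_CUBIC)[:, :760]
b=cv2.resize(t[205:250,370:420],None,fx=8,fy=8,interpolation=cv2.INTER_CUBIC)
cv2.imwrite('pics/cl.png',a)
c=np.load('pics/top1.npz')
print(ray(c,241,215,.012),ray(c,396,229,.036))
E
```

```text
[0.55532782 0.07769747 0.012     ] [ 0.51015421 -0.36233837  0.036     ]
```

View pics/cl.png

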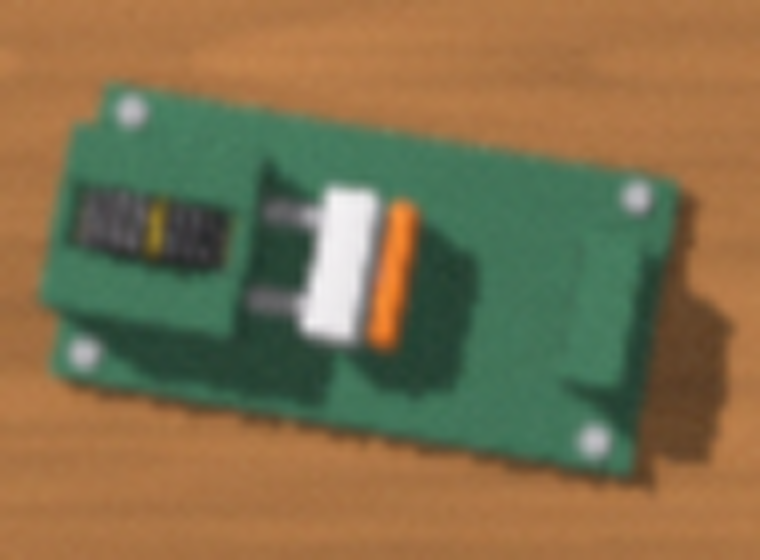

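The crop shows the base plate corners at (105,85), (680,180), (632,472) and (55,375). The housing and wheel are on the left, with the wheel centred at about (152,225). I'll fit the clamp pose from these and plan the move to above the heel.

```bash
cat >> h.py <<'E'
def plan(pos,ydeg=None,s=None):
    "tool-frame shift/turn (normalised) to world pos, tool y axis at ydeg (mod 180), tool straight down"
    s=s or bot.read_state(); R=Ro.from_rotvec(s['tcp_rot']).as_matrix(); p=np.array(s['tool_pos'])
    sh=R.T@(np.array(pos)-p)/.5; ya=np.degrees(np.arctan2(R[1,1],R[0,1]))
    if ydeg is None: ydeg=ya
    d=(ydeg-ya+90)%180-90; y=np.radians(ya+d)
    Y=np.array([np.cos(y),np.sin(y),0]);Z=np.array([0,0,-1.]); T=np.c_[np.cross(Y,Z),Y,Z]
    a=np.degrees(Ro.from_matrix(R.T@T).as_rotvec())/30
    print('t',s['time'],'p',p.round(4),'yaw',ya.round(2),'F',np.round(s['wrist_force'],1),'w',round(s['width'],3),'gf',s['grip_force'])
    print('shift',sh.round(4),'turn',a.round(3),'q',np.round(s['q'],2))
E
python3 - <<'E'
from h import *
from scipy.optimize import least_squares
c=np.load('pics/top1.npz')
q=np.array([[105,85],[680,180],[632,472],[55,375]])/8+[195,180]-.4
W=np.array([ray(c,u,v,.012)[:2] for u,v in q])
M=np.array([[55,125],[55,-90],[-55,-90],[-55,125]])/1e3
f=lambda p:(M@np.array([[np.cos(p[2]),np.sin(p[2])],[-np.sin(p[2]),np.cos(p[2])]])+p[:2]-W).ravel()
r=least_squares(f,[.55,.07,0]); print(r.x,np.degrees(r.x[2]),f(r.x)*1e3)
t=c['img'][205:250,370:420]; h=cv2.cvtColor(t,cv2.COLOR_RGB2HSV)
plan([.45,.35,.25]); plan([.45,-.36,.30])
E
```

```text
[ 0.55460601  0.06185793 -0.17032082] -9.758664078032732 [ 1.03264853  0.19264647  1.17897962 -1.41051993 -1.15068152 -0.91635818
 -1.06094663  2.13423164]
t 0.1 p [0.2126 0.6399 0.2301] yaw 71.62 F [ 0.3 -0.2  0.1] w 1.002 gf 0.0
shift [-0.6334 -0.4007 -0.039 ] turn [-0.004 -0.    -0.   ] q [ 1.21  0.26  1.61 -0.    1.27 -0.04]
t 0.1 p [0.2126 0.6399 0.2301] yaw 71.62 F [ 0.3 -0.2  0.1] w 1.002 gf 0.0
shift [-1.0811 -1.7484 -0.1363] turn [-0.004 -0.    -0.   ] q [ 1.21  0.26  1.61 -0.    1.27 -0.04]
```

Call:
step_arm(
  series=[
    {"x":-0.633,"y":-0.4,"z":-0.04,"grip":-1},
    {"x":-0.633,"y":-0.4,"z":-0.04},
    {"x":-0.633,"y":-0.4,"z":-0.04},
    {"x":-0.633,"y":-0.4,"z":-0.04},
    {"x":-0.633,"y":-0.4,"z":-0.04},
    {"x":-0.633,"y":-0.4,"z":-0.04},
    {"x":-0.633,"y":-0.4,"z":-0.04},
    {"x":-0.633,"y":-0.4,"z":-0.04},
    {"x":-1,"y":-0.95,"z":-0.14},
    {"x":-1,"y":-0.95,"z":-0.14},
    {"x":-1,"y":-0.95,"z":-0.14},
    {"x":-1,"y":-0.95,"z":-0.14},
  ],
)

```text
validation failed for argument at $.se...
```

```bash
python3 - <<'E'
from h import *
plan([.45,-.36,.30])
E
```

```text
t 0.1 p [0.2126 0.6399 0.2301] yaw 71.62 F [ 0.3 -0.2  0.1] w 1.002 gf 0.0
shift [-1.0811 -1.7484 -0.1363] turn [-0.004 -0.    -0.   ] q [ 1.21  0.26  1.61 -0.    1.27 -0.04]
```

Call:
step_arm(
  series=[
    {"x":-0.633,"y":-0.4,"z":-0.04,"ax":0,"ay":0,"az":0,"grip":-1},
    {"x":-0.633,"y":-0.4,"z":-0.04,"ax":0,"ay":0,"az":0,"grip":-1},
    {"x":-0.633,"y":-0.4,"z":-0.04,"ax":0,"ay":0,"az":0,"grip":-1},
    {"x":-0.633,"y":-0.4,"z":-0.04,"ax":0,"ay":0,"az":0,"grip":-1},
    {"x":-0.633,"y":-0.4,"z":-0.04,"ax":0,"ay":0,"az":0,"grip":-1},
    {"x":-0.633,"y":-0.4,"z":-0.04,"ax":0,"ay":0,"az":0,"grip":-1},
    {"x":-0.633,"y":-0.4,"z":-0.04,"ax":0,"ay":0,"az":0,"grip":-1},
    {"x":-0.633,"y":-0.4,"z":-0.04,"ax":0,"ay":0,"az":0,"grip":-1},
  ],
)

```text
time: 0.9
tool_pos: [0.452, 0.3477, 0.2512]
tcp_rot: [0.506, 3.1, -0.002]
wrist_force: [0.2, 0.0, -0.7]
width: 1.002
grip_force: 0.0
```

```bash
python3 - <<'E'
from h import *
plan([.45,-.36,.30])
E
```

```text
t 0.9 p [0.452  0.3477 0.2512] yaw 71.47 F [ 0.2  0.  -0.7] w 1.002 gf 0.0
shift [-0.4461 -1.3433 -0.0958] turn [-0.002  0.002  0.   ] q [ 0.61  0.05  1.81 -0.    1.28 -0.63]
```

Call:
step_arm(
  series=[
    {"x":-0.316,"y":-0.95,"z":-0.096,"ax":0,"ay":0,"az":0,"grip":-1},
    {"x":-0.316,"y":-0.95,"z":-0.096,"ax":0,"ay":0,"az":0,"grip":-1},
    {"x":-0.316,"y":-0.95,"z":-0.096,"ax":0,"ay":0,"az":0,"grip":-1},
    {"x":-0.316,"y":-0.95,"z":-0.096,"ax":0,"ay":0,"az":0,"grip":-1},
    {"x":-0.316,"y":-0.95,"z":-0.096,"ax":0,"ay":0,"az":0,"grip":-1},
    {"x":-0.316,"y":-0.95,"z":-0.096,"ax":0,"ay":0,"az":0,"grip":-1},
    {"x":-0.316,"y":-0.95,"z":-0.096,"ax":0,"ay":0,"az":0,"grip":-1},
    {"x":-0.316,"y":-0.95,"z":-0.096,"ax":0,"ay":0,"az":0,"grip":-1},
    {"x":-0.316,"y":-0.95,"z":-0.096,"ax":0,"ay":0,"az":0,"grip":-1},
    {"x":-0.316,"y":-0.95,"z":-0.096,"ax":0,"ay":0,"az":0,"grip":-1},
  ],
)

```text
time: 1.9
tool_pos: [0.4496, -0.1486, 0.299]
tcp_rot: [0.502, 3.101, 0.0]
wrist_force: [1.2, 0.1, -0.6]
width: 1.0
grip_force: 0.0
```

Call:
step_arm(
  series=[
    {"x":-0.13,"y":-0.393,"z":0,"ax":0,"ay":0,"az":0,"grip":-1},
    {"x":-0.13,"y":-0.393,"z":0,"ax":0,"ay":0,"az":0,"grip":-1},
    {"x":-0.13,"y":-0.393,"z":0,"ax":0,"ay":0,"az":0,"grip":-1},
    {"x":-0.13,"y":-0.393,"z":0,"ax":0,"ay":0,"az":0,"grip":-1},
    {"x":-0.13,"y":-0.393,"z":0,"ax":0,"ay":0,"az":0,"grip":-1},
  ],
)

```text
time: 2.4
tool_pos: [0.4489, -0.3585, 0.2979]
tcp_rot: [-0.509, -3.099, 0.002]
wrist_force: [0.7, 1.4, -0.1]
width: 1.0
grip_force: 0.0
```

```bash
python3 - <<'E'
from h import *
plan([.45,-.36,.30]); c=snap('wrist','w1'); print(px(c,[.510,-.362,.036]), -np.array(c['R']).T@c['t'],np.array(c['R']).round(2).tolist(),c['fx'])
E
```

```text
t 2.4 p [ 0.4489 -0.3585  0.2979] yaw 71.36 F [ 0.7  1.4 -0.1] w 1.0 gf 0.0
shift [-0.003  -0.0021 -0.0042] turn [-0.003 -0.002 -0.   ] q [-0.72  0.04  1.74 -0.    1.36 -1.96]
(np.float64(287.3026218799153), np.float64(228.60252598175515)) [ 0.38611784 -0.33683774  0.44231135] [[0.32, 0.95, -0.0], [0.91, -0.31, 0.27], [0.25, -0.09, -0.96]] 355.12706040348917
```

View pics/w1.png

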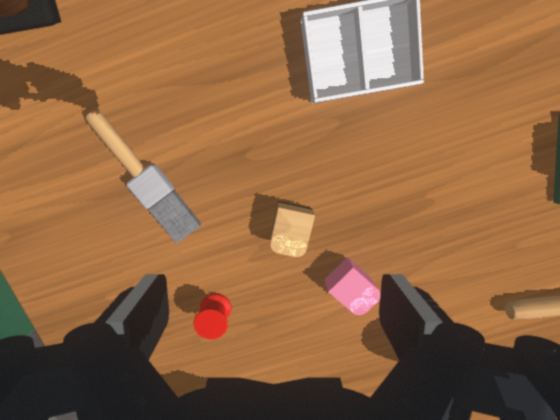

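The wrist view has the heel at about (293,230), rounded end at the bottom, about 40 mm from the pink one at (353,287). I'll crop it to get the top-face corners.

```bash
python3 - <<'E'
from h import *
t=cv2.imread('pics/w1.png'); cv2.imwrite('pics/w1c.png',cv2.resize(t[195:265,255:330],None,fx=8,fy=8,interpolation=cv2.INTER_CUBIC))
E
```

```text
(no output)
```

View pics/w1c.png

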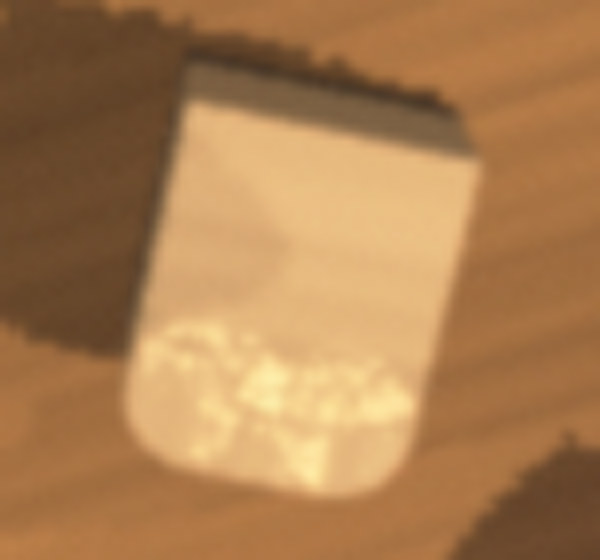

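The top face corners in the crop are TL (188,102) and TR (482,160). The rounded end's flat runs from about (180,465) to (340,495).

```bash
python3 - <<'E'
from h import *
c=np.load('pics/w1.npz'); g=lambda u,v: ray(c,u/8+255-.45,v/8+195-.45,.036)[:2]
tl,tr,b,l,r=g(188,102),g(482,160),g(260,481),g(127,390),g(412,440)
m=(tl+tr)/2; print('width',np.linalg.norm(tr-tl),'len',np.linalg.norm(b-m),'ctr',(m+b)/2)
f=lambda d:np.degrees(np.arctan2(d[1],d[0])); print('axis x',f(b-m),'width dir-90',f(tr-tl)-90,f(l-tl),f(r-tr))
ct=(m+b)/2
plan([ct[0],ct[1],.10],f(b-m)); plan([ct[0],ct[1],.005],f(b-m))
# pink clearance
p=ray(c,353,287,.03);print('pink',p)
E
```

```text
width 0.044409858067472635 len 0.056152010611946954 ctr [ 0.51715434 -0.35880523]
axis x -29.531023355768482 width dir-90 -30.132851508989262 -30.13209128140462 -30.57476411753985
t 2.45 p [ 0.4491 -0.357   0.2978] yaw 71.38 F [ 0.4 -0.6  0.2] w 1.001 gf 0.0
shift [-0.1307  0.0402  0.3954] turn [ 2.000e-03 -3.000e-03 -2.636e+00] q [-0.71  0.04  1.74 -0.    1.36 -1.96]
t 2.45 p [ 0.4491 -0.357   0.2978] yaw 71.38 F [ 0.4 -0.6  0.2] w 1.001 gf 0.0
shift [-0.131   0.0403  0.5854] turn [ 2.000e-03 -3.000e-03 -2.636e+00] q [-0.71  0.04  1.74 -0.    1.36 -1.96]
pink [ 0.61249078 -0.30730662  0.03      ]
```

The size matches (44.4 x 56.2 mm), with the heel centre at (0.517,-0.359) and its axis at -30°. Joint 6 rules out turning the short way, so I turn by +az, 101.5° in all.

Call:
step_arm(
  series=[
    {"x":-0.131,"y":0.04,"z":0.24,"ax":0,"ay":0,"az":0.846,"grip":-1},
    {"x":-0.131,"y":0.04,"z":0.24,"ax":0,"ay":0,"az":0.846,"grip":-1},
    {"x":-0.131,"y":0.04,"z":0.24,"ax":0,"ay":0,"az":0.846,"grip":-1},
  ],
)

```text
time: 2.75
tool_pos: [0.5187, -0.3533, 0.1764]
tcp_rot: [-1.178, -2.91, -0.002]
wrist_force: [-0.6, -0.4, -0.4]
width: 1.001
grip_force: 0.0
```

Call:
step_arm(
  series=[
    {"x":0,"y":0,"z":0.05,"ax":0,"ay":0,"az":0.846,"grip":-1},
    {"x":0,"y":0,"z":0.05,"ax":0,"ay":0,"az":0.846,"grip":-1},
    {"x":0,"y":0,"z":0.05,"ax":0,"ay":0,"az":0.846,"grip":-1},
  ],
)

```text
time: 3.05
tool_pos: [0.5177, -0.3526, 0.1516]
tcp_rot: [-1.786, -2.579, -0.001]
wrist_force: [-1.0, 0.8, -0.4]
width: 1.0
grip_force: 0.0
```

Call:
step_arm(
  series=[
    {"x":0,"y":0,"z":0.05,"ax":0,"ay":0,"az":0.846,"grip":-1},
    {"x":0,"y":0,"z":0.05,"ax":0,"ay":0,"az":0.846,"grip":-1},
    {"x":0,"y":0,"z":0.05,"ax":0,"ay":0,"az":0.846,"grip":-1},
  ],
)

```text
time: 3.35
tool_pos: [0.5177, -0.3529, 0.1275]
tcp_rot: [-2.31, -2.124, 0.0]
wrist_force: [-0.0, -0.8, 0.5]
width: 1.0
grip_force: 0.0
```

Call:
step_arm(
  series=[
    {"x":0,"y":0,"z":0,"ax":0,"ay":0,"az":0.846,"grip":-1},
    {"x":0,"y":0,"z":0,"ax":0,"ay":0,"az":0.846,"grip":-1},
    {"x":0,"y":0,"z":0,"ax":0,"ay":0,"az":0.846,"grip":-1},
    {"x":0,"y":0,"z":0,"ax":0,"ay":0,"az":0.846,"grip":-1},
  ],
)

```text
time: 3.75
tool_pos: [0.5185, -0.3537, 0.1289]
tcp_rot: [-2.718, -1.574, -0.0]
wrist_force: [-0.4, -0.1, -0.3]
width: 0.997
grip_force: 0.0
```

```bash
python3 - <<'E'
from h import *
plan([.5172,-.3588,.003],-30.1); c=snap('wrist','w2'); print(px(c,[.5172,-.3588,.036]))
E
```

```text
t 3.75 p [ 0.5185 -0.3537  0.1289] yaw -29.85 F [-0.4 -0.1 -0.3] w 0.997 gf 0.0
shift [-0.0103  0.0031  0.2518] turn [-0.002 -0.001  0.008] q [-0.64  0.26  1.81  0.    1.08 -0.12]
(np.float64(274.02523548699435), np.float64(228.7757908780628))
```

View pics/w2.png

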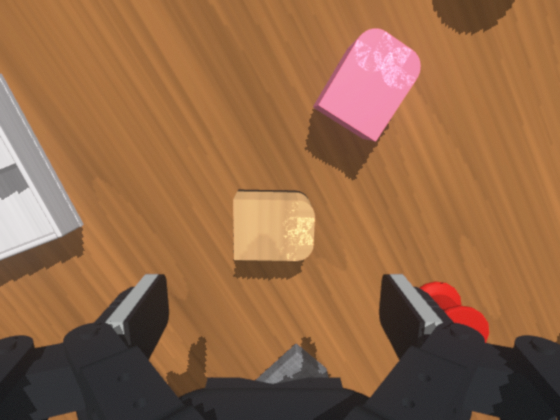

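The heel shows at (274,227), against the predicted (274,229). The red spool at (465,325) is near the right finger's path, so I check the clearance.

```bash
python3 - <<'E'
from h import *
c=np.load('pics/top1.npz'); w=np.load('pics/w2.npz')
a=np.radians(-30.1);A=np.array([[np.cos(a),np.sin(a)],[-np.sin(a),np.cos(a)]])
for n,p in [('spool top',ray(c,440,200,.045)),('spool w',ray(w,465,330,.045)),('brush',ray(w,297,348,.02)),('tray',ray(w,80,228,.03)),('heel w',ray(w,274.5,226.5,.036))]:
    print(n,p.round(4),'along/perp mm',(A@(p[:2]-[.5172,-.3588])*1e3).round(1))
E
```

```text
spool top [ 0.5907 -0.4869  0.045 ] along/perp mm [127.8 -74. ]
spool w [ 0.601 -0.493  0.045] along/perp mm [139.8 -74.1]
brush [ 0.4799 -0.4616  0.02  ] along/perp mm [  19.4 -107.7]
tray [ 0.396  -0.2906  0.03  ] along/perp mm [-139.1   -1.8]
heel w [ 0.5183 -0.3575  0.036 ] along/perp mm [0.3 1.7]
```

Clear. I go down and grip.

Call:
step_arm(
  series=[
    {"x":-0.009,"y":0.003,"z":0.09,"ax":0,"ay":0,"az":0,"grip":-1},
    {"x":-0.009,"y":0.003,"z":0.17,"ax":0,"ay":0,"az":0,"grip":-1},
    {"x":-0.009,"y":0.003,"z":0.22,"ax":0,"ay":0,"az":0,"grip":-1},
    {"x":-0.009,"y":0.003,"z":0.25,"ax":0,"ay":0,"az":0,"grip":-1},
    {"x":-0.009,"y":0.003,"z":0.25,"ax":0,"ay":0,"az":0,"grip":-1},
    {"x":-0.009,"y":0.003,"z":0.25,"ax":0,"ay":0,"az":0,"grip":1},
    {"x":-0.009,"y":0.003,"z":0.25,"ax":0,"ay":0,"az":0,"grip":1},
    {"x":-0.009,"y":0.003,"z":0.25,"ax":0,"ay":0,"az":0,"grip":1},
    {"x":-0.009,"y":0.003,"z":0.25,"ax":0,"ay":0,"az":0,"grip":1},
    {"x":-0.009,"y":0.003,"z":0.25,"ax":0,"ay":0,"az":0,"grip":1},
  ],
  force=40,
)

```text
time: 4.8
tool_pos: [0.5192, -0.3612, 0.0064]
tcp_rot: [2.716, 1.571, 0.003]
wrist_force: [-1.2, 0.5, 6.8]
width: 0.646
grip_force: 44.6
```

```bash
python3 - <<'E'
from h import *
plan([.5172,-.3588,.15],-9.76)
E
```

```text
t 4.8 p [ 0.5192 -0.3612  0.0064] yaw -29.89 F [-1.2  0.5  6.8] w 0.646 gf 44.64291639626026
shift [ 0.0021 -0.0047 -0.2873] turn [ 0.008  0.002 -0.671] q [-0.65  0.4   1.87  0.    0.86 -0.13]
```

Gripped at a width of 55 mm. I lift and carry it to above the clamp bed.

Call:
step_arm(
  series=[
    {"x":0,"y":0,"z":-0.06,"ax":0,"ay":0,"az":0,"grip":1},
    {"x":0,"y":0,"z":-0.15,"ax":0,"ay":0,"az":0,"grip":1},
    {"x":0.05,"y":-0.024,"z":-0.24,"ax":0,"ay":0,"az":0,"grip":1},
    {"x":0.14,"y":-0.067,"z":-0.28,"ax":0,"ay":0,"az":-0.2,"grip":1},
    {"x":0.22,"y":-0.105,"z":-0.28,"ax":0,"ay":0,"az":-0.4,"grip":1},
    {"x":0.31,"y":-0.148,"z":-0.28,"ax":0,"ay":0,"az":-0.6,"grip":1},
    {"x":0.4,"y":-0.19,"z":-0.28,"ax":0,"ay":0,"az":-0.67,"grip":1},
    {"x":0.49,"y":-0.233,"z":-0.28,"ax":0,"ay":0,"az":-0.67,"grip":1},
    {"x":0.57,"y":-0.27,"z":-0.28,"ax":0,"ay":0,"az":-0.67,"grip":1},
    {"x":0.64,"y":-0.305,"z":-0.28,"ax":0,"ay":0,"az":-0.67,"grip":1},
    {"x":0.69,"y":-0.328,"z":-0.28,"ax":0,"ay":0,"az":-0.67,"grip":1},
    {"x":0.708,"y":-0.337,"z":-0.28,"ax":0,"ay":0,"az":-0.67,"grip":1},
  ],
)

```text
time: 6.0
tool_pos: [0.5477, 0.0334, 0.1442]
tcp_rot: [-2.4, -2.027, -0.001]
wrist_force: [0.5, 0.1, -0.6]
width: 0.646
grip_force: 43.8
```

```bash
python3 - <<'E'
from h import *
plan([.5493,.0308,.10],-9.76); c=snap('wrist','w3')
a=np.radians(-9.76); R=np.array([[np.cos(a),-np.sin(a)],[np.sin(a),np.cos(a)]])
im=c['img'][:,:,::-1].copy()
for m in [(55,125,12),(55,-90,12),(-55,-90,12),(-55,125,12),(-28,-60,48),(28,-60,48),(33,55,55),(-33,55,55)]:
    p=np.r_[R@np.array(m[:2])/1e3+[.5546,.0619],m[2]/1e3]; u,v=px(c,p); print(m,round(u),round(v)); cv2.circle(im,(round(u),round(v)),3,(255,0,255),1)
cv2.imwrite('pics/w3o.png',im)
E
```

```text
t 6.0 p [0.5477 0.0334 0.1442] yaw -9.63 F [ 0.5  0.1 -0.6] w 0.646 gf 43.76475155353546
shift [-0.0047  0.0041  0.0883] turn [ 0.    -0.001  0.004] q [0.02 0.1  1.97 0.   1.08 0.18]
(55, 125, 12) 355 -11
(55, -90, 12) 339 277
(-55, -90, 12) 209 277
(-55, 125, 12) 195 -11
(-28, -60, 48) 236 260
(28, -60, 48) 313 261
(33, 55, 55) 328 93
(-33, 55, 55) 222 92
```

View pics/w3o.png

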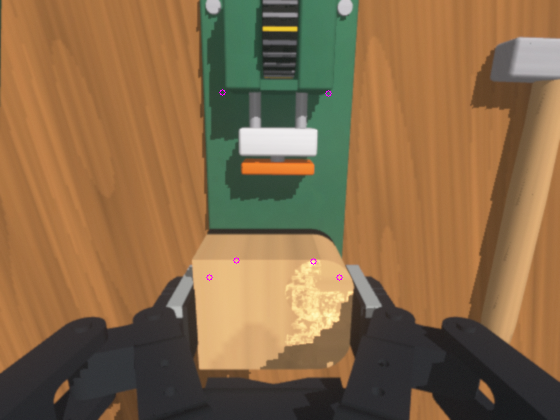

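The overlay shows the clamp slightly off prediction: housing front edge at row 88 from columns 226 to 335, against a predicted row 92 from 222 to 328. The held heel's top face spans columns 196–352 and rows 260–368. I'll solve the clamp pose relative to the held heel.

```bash
python3 - <<'E'
from h import *
c=np.load('pics/w3.npz'); s=bot.read_state(); T=np.array(s['tool_pos'])
a=np.radians(-9.76); R=np.array([[np.cos(a),-np.sin(a)],[np.sin(a),np.cos(a)]]); o=np.array([.5546,.0619])
cl=lambda p:(R.T@(p[:2]-o)*1e3).round(1)
print('TCP',cl(T),'heel top seen',cl(ray(c,274.5,314,.1745)))
for n,u,v,z in [('hous L(-33,55)',226,88,.055),('hous R(33,55)',335,88,.055),('plateL x-55',212,232,.012),('plateR x55',343,232,.012),('jaw front L top(-26,?)',239,155,.048),('jaw R',317,155,.048),('pad front L top',242,175,.046),('pad R',314,175,.046)]: print(n,cl(ray(c,u,v,z)))
im=c['img'][:,:,::-1]; cv2.imwrite('pics/w3c.png',cv2.resize(im[0:240,180:360],None,fx=2.5,fy=2.5,interpolation=cv2.INTER_CUBIC))
E
```

```text
TCP [ -1.9 -29.2] heel top seen [ -0.3 -28.8]
hous L(-33,55) [-30.2  57.5]
hous R(33,55) [37.3 57.6]
plateL x-55 [-50.9 -49.8]
plateR x55 [ 56.1 -49.6]
jaw front L top(-26,?) [-23.9  15.8]
jaw R [28.4 15.9]
pad front L top [-22.3   2.1]
pad R [27.   2.2]
```

View pics/w3c.png

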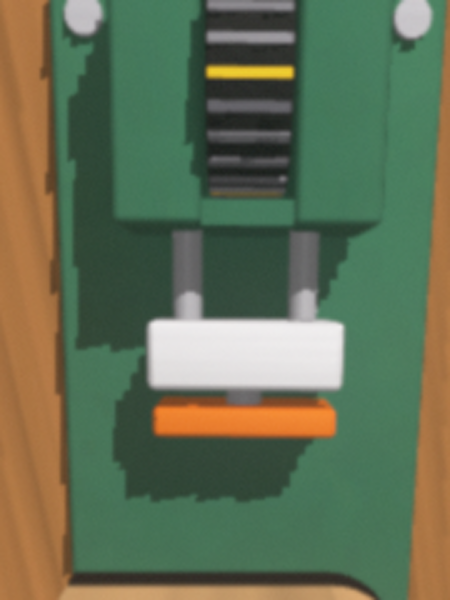

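Wrist-camera error on the held heel is about 1.6 mm, so the clamp correction is small: +3 mm along clamp x and -1 mm along y. I lower to just above the bed.

Call:
step_arm(
  series=[
    {"x":-0.002,"y":0.006,"z":0.05,"ax":0,"ay":0,"az":0.004,"grip":1},
    {"x":-0.002,"y":0.006,"z":0.12,"ax":0,"ay":0,"az":0.004,"grip":1},
    {"x":-0.002,"y":0.006,"z":0.17,"ax":0,"ay":0,"az":0.004,"grip":1},
    {"x":-0.002,"y":0.006,"z":0.21,"ax":0,"ay":0,"az":0.004,"grip":1},
    {"x":-0.002,"y":0.006,"z":0.235,"ax":0,"ay":0,"az":0.004,"grip":1},
    {"x":-0.002,"y":0.006,"z":0.242,"ax":0,"ay":0,"az":0.004,"grip":1},
    {"x":-0.002,"y":0.006,"z":0.242,"ax":0,"ay":0,"az":0.004,"grip":1},
  ],
)

```text
time: 6.75
tool_pos: [0.5507, 0.0287, 0.0229]
tcp_rot: [-2.406, -2.02, 0.001]
wrist_force: [0.3, -0.2, -1.3]
width: 0.649
grip_force: 43.8
```

Call:
step_arm(
  series=[
    {"x":0,"y":0,"z":0.004,"ax":0,"ay":0,"az":0,"grip":1},
    {"x":0,"y":0,"z":0.008,"ax":0,"ay":0,"az":0,"grip":1},
    {"x":0,"y":0,"z":0.01,"ax":0,"ay":0,"az":0,"grip":1},
    {"x":0,"y":0,"z":0.01,"ax":0,"ay":0,"az":0,"grip":1},
  ],
)

```text
time: 7.15
tool_pos: [0.5511, 0.0294, 0.0185]
tcp_rot: [2.405, 2.021, 0.001]
wrist_force: [0.1, -0.8, -1.7]
width: 0.652
grip_force: 43.9
```

```bash
python3 - <<'E'
from h import *
plan([.5507,.0321,.0184],-9.76); snap('side','s2'); c=cv2.imread('pics/s2.png')
cv2.imwrite('pics/s2c.png',cv2.resize(c[165:240,230:305],None,fx=6,fy=6,interpolation=cv2.INTER_CUBIC))
E
```

```text
t 7.15 p [0.5511 0.0294 0.0185] yaw -9.91 F [ 0.1 -0.8 -1.7] w 0.652 gf 43.92277166247368
shift [ 0.0052 -0.0017  0.0001] turn [ 0.002 -0.    -0.005] q [ 0.01  0.26  2.05 -0.    0.84  0.18]
```

View pics/s2c.png

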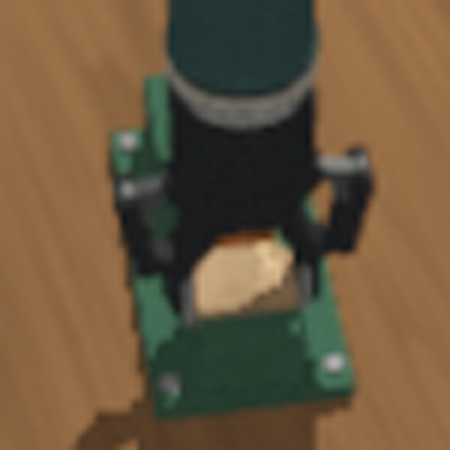

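The heel sits between the jaws, with the orange pad visible behind it and no contact yet. I ease down to touch.

Call:
step_arm(
  series=[
    {"x":0.004,"y":0,"z":0.002,"ax":0,"ay":0,"az":0,"grip":1},
    {"x":0.004,"y":0,"z":0.003,"ax":0,"ay":0,"az":0,"grip":1},
    {"x":0.004,"y":0,"z":0.003,"ax":0,"ay":0,"az":0,"grip":1},
  ],
)

```text
time: 7.5
tool_pos: [0.5519, 0.0308, 0.0184]
tcp_rot: [2.403, 2.021, 0.001]
wrist_force: [-3.2, -1.9, 9.6]
width: 0.645
grip_force: 44.9
```

Call:
step_arm(
  series=[
    {"x":0,"y":0,"z":0.002,"ax":0,"ay":0,"az":0,"grip":1},
    {"x":0,"y":0,"z":0.002,"ax":0,"ay":0,"az":0,"grip":1},
  ],
)

```text
time: 7.7
tool_pos: [0.5519, 0.0308, 0.0183]
tcp_rot: [2.404, 2.021, 0.0]
wrist_force: [-7.0, -2.6, 17.3]
width: 0.649
grip_force: 45.7
```

It is on the bed. I release and go up.

Call:
step_arm(
  series=[
    {"x":0,"y":0,"z":-0.004,"ax":0,"ay":0,"az":0,"grip":1},
    {"x":0,"y":0,"z":-0.004,"ax":0,"ay":0,"az":0,"grip":-1},
    {"x":0,"y":0,"z":-0.004,"ax":0,"ay":0,"az":0,"grip":-1},
    {"x":0,"y":0,"z":-0.004,"ax":0,"ay":0,"az":0,"grip":-1},
    {"x":0,"y":0,"z":-0.004,"ax":0,"ay":0,"az":0,"grip":-1},
    {"x":0,"y":0,"z":-0.03,"ax":0,"ay":0,"az":0,"grip":-1},
    {"x":0,"y":0,"z":-0.09,"ax":0,"ay":0,"az":0,"grip":-1},
    {"x":0,"y":0,"z":-0.17,"ax":0,"ay":0,"az":0,"grip":-1},
    {"x":0,"y":0,"z":-0.24,"ax":0,"ay":0,"az":0,"grip":-1},
    {"x":0,"y":0,"z":-0.24,"ax":0,"ay":0,"az":0,"grip":-1},
  ],
)

```text
time: 8.7
tool_pos: [0.5559, 0.0314, 0.1429]
tcp_rot: [2.399, 2.016, 0.015]
wrist_force: [1.0, 0.0, 0.6]
width: 1.0
grip_force: 0.0
```

```bash
python3 - <<'E'
from h import *
plan([.5507,.0321,.0184],-9.76); c=snap('wrist','w4')
E
```

```text
t 8.7 p [0.5559 0.0314 0.1429] yaw -9.92 F [1.  0.  0.6] w 1.0 gf 0.0
shift [-0.001  -0.0135  0.2488] turn [ 0.023 -0.004 -0.005] q [0.01 0.11 1.96 0.   1.06 0.18]
```

View pics/w4.png

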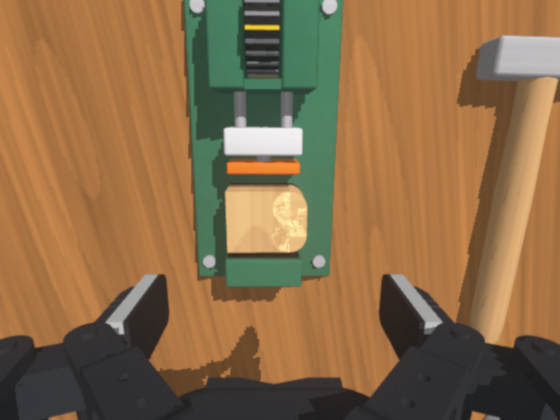

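The heel stands between the jaws at columns 226–307, with the fixed jaw at 227–300. It is about 2 mm off centre, upright, and clear on both sides. Next is the wheel (centre column 263), which I'll work by touch.

```bash
cat >> h.py <<'E'
a=np.radians(-9.76); RC=np.array([[np.cos(a),-np.sin(a)],[np.sin(a),np.cos(a)]]); O=np.array([.5546,.0619])
cl=lambda p:(RC.T@(np.array(p)[:2]-O)*1e3).round(1)
wd=lambda x,y,z:np.r_[RC@np.array([x,y])/1e3+O,z]
E
python3 - <<'E'
from h import *
c=np.load('pics/w4.npz'); T=bot.read_state()['tool_pos']
print('TCP',cl(T))
for n,u,v,z in [('housL -33,55',210,88,.055),('housR',318,88,.055),('fixL -28,-60',227,259,.048),('fixR',300,259,.048),('jaw L',224.5,155,.048),('jaw R',302,155,.048),('wheelL',245,40,.064),('wheelR',281,40,.064),('heel L',226,220,.048),('heel R',307,220,.048)]: print(n,cl(ray(c,u,v,z)))
plan(wd(1.5,101,.12),-9.76)
E
```

```text
TCP [  4.7 -30.2]
housL -33,55 [-29.9  57.2]
housR [36.6 57. ]
fixL -28,-60 [-24.7 -58.4]
fixR [ 28.  -58.9]
jaw L [-23.5  15.7]
jaw R [28.1 15.5]
wheelL [-7.2 82.2]
wheelR [13.4 82.2]
heel L [-24.3 -29.2]
heel R [ 32.4 -29.6]
t 8.75 p [0.5541 0.0314 0.14  ] yaw -9.92 F [0.8 0.6 0.1] w 1.001 gf 0.0
shift [ 0.2623 -0.0074  0.0404] turn [ 0.015 -0.003 -0.005] q [ 0.01  0.11  1.96 -0.    1.06  0.18]
```

Call:
step_arm(
  series=[
    {"x":0.08,"y":-0.007,"z":0,"ax":0.015,"ay":-0.003,"az":-0.005,"grip":1},
    {"x":0.16,"y":-0.007,"z":0,"ax":0.015,"ay":-0.003,"az":-0.005,"grip":1},
    {"x":0.24,"y":-0.007,"z":0.04,"ax":0.015,"ay":-0.003,"az":-0.005,"grip":1},
    {"x":0.262,"y":-0.007,"z":0.08,"ax":0.015,"ay":-0.003,"az":-0.005,"grip":1},
    {"x":0.262,"y":-0.007,"z":0.11,"ax":0.015,"ay":-0.003,"az":-0.005,"grip":1},
    {"x":0.262,"y":-0.007,"z":0.11,"ax":0.015,"ay":-0.003,"az":-0.005,"grip":1},
    {"x":0.262,"y":-0.007,"z":0.11,"ax":0.015,"ay":-0.003,"az":-0.005,"grip":1},
    {"x":0.262,"y":-0.007,"z":0.11,"ax":0.015,"ay":-0.003,"az":-0.005,"grip":1},
  ],
  force=20,
)

```text
time: 9.55
tool_pos: [0.5707, 0.16, 0.0813]
tcp_rot: [-2.401, -2.02, 0.009]
wrist_force: [0.7, -0.8, 0.7]
width: -0.002
grip_force: 0.0
```

```bash
python3 - <<'E'
from h import *
s=bot.read_state(); print(cl(s['tool_pos'])); plan(wd(1.5,101,.075),-9.76)
E
```

```text
[-0.7 99.4]
t 9.55 p [0.5707 0.16   0.0813] yaw -9.85 F [ 0.7 -0.8  0.7] w -0.002 gf 0.0
shift [0.0032 0.0045 0.0126] turn [-0.013  0.003 -0.003] q [0.23 0.25 1.92 0.   0.98 0.4 ]
```

Call:
step_arm(
  series=[
    {"x":0.003,"y":0.004,"z":0.008,"ax":-0.013,"ay":0.003,"az":-0.003,"grip":1},
    {"x":0.003,"y":0.004,"z":0.016,"ax":-0.013,"ay":0.003,"az":-0.003,"grip":1},
    {"x":0.003,"y":0.004,"z":0.018,"ax":-0.013,"ay":0.003,"az":-0.003,"grip":1},
    {"x":0.003,"y":0.004,"z":0.018,"ax":-0.013,"ay":0.003,"az":-0.003,"grip":1},
  ],
)

```text
time: 9.95
tool_pos: [0.5721, 0.1619, 0.0713]
tcp_rot: [-2.4, -2.025, 0.002]
wrist_force: [0.4, 0.5, -0.0]
width: 0.004
grip_force: 0.0
```

Call:
step_arm(
  series=[
    {"x":0,"y":0,"z":0.002,"ax":0,"ay":0,"az":0,"grip":1},
    {"x":0,"y":0,"z":0.002,"ax":0,"ay":0,"az":0,"grip":1},
  ],
)

```text
time: 10.15
tool_pos: [0.5723, 0.1621, 0.0704]
tcp_rot: [-2.4, -2.026, 0.001]
wrist_force: [-0.6, -0.1, 0.4]
width: -0.0
grip_force: 0.0
```

Call:
step_arm(
  series=[
    {"x":0,"y":0,"z":0.001,"ax":0,"ay":0,"az":0,"grip":1},
    {"x":0,"y":0,"z":0.002,"ax":0,"ay":0,"az":0,"grip":1},
  ],
)

```text
time: 10.35
tool_pos: [0.5724, 0.1622, 0.0695]
tcp_rot: [-2.4, -2.026, 0.001]
wrist_force: [0.5, -0.8, -0.3]
width: 0.0
grip_force: 0.0
```

Call:
step_arm(
  series=[
    {"x":0,"y":0,"z":0.001,"ax":0,"ay":0,"az":0,"grip":1},
    {"x":0,"y":0,"z":0.001,"ax":0,"ay":0,"az":0,"grip":1},
  ],
)

```text
time: 10.55
tool_pos: [0.5723, 0.1621, 0.0689]
tcp_rot: [-2.4, -2.026, 0.001]
wrist_force: [-0.2, 0.8, -0.1]
width: -0.001
grip_force: 0.0
```

Call:
step_arm(
  series=[
    {"x":0,"y":0,"z":0.001,"ax":0,"ay":0,"az":0,"grip":1},
    {"x":0,"y":0,"z":0.002,"ax":0,"ay":0,"az":0,"grip":1},
  ],
)

```text
time: 10.75
tool_pos: [0.5724, 0.1621, 0.068]
tcp_rot: [-2.4, -2.026, 0.001]
wrist_force: [-1.1, 0.1, 3.2]
width: -0.001
grip_force: 1.4
```

Call:
step_arm(
  series=[
    {"x":0,"y":0,"z":0.001,"ax":0,"ay":0,"az":0,"grip":1},
    {"x":0,"y":0,"z":0.001,"ax":0,"ay":0,"az":0,"grip":1},
  ],
)

```text
time: 10.95
tool_pos: [0.5725, 0.1621, 0.068]
tcp_rot: [-2.4, -2.026, 0.001]
wrist_force: [-1.0, -0.6, 4.0]
width: -0.004
grip_force: 2.0
```

Call:
step_arm(
  series=[
    {"x":0,"y":0,"z":0.001,"ax":0,"ay":0,"az":0,"grip":1},
    {"x":0,"y":0,"z":0.001,"ax":0,"ay":0,"az":0,"grip":1},
  ],
)

```text
time: 11.15
tool_pos: [0.5725, 0.1622, 0.0679]
tcp_rot: [-2.4, -2.026, 0.0]
wrist_force: [-2.5, -0.9, 5.8]
width: -0.001
grip_force: 3.3
```

```bash
python3 - <<'E'
from h import *
s=bot.read_state(); print(cl(s['tool_pos'])); plan(wd(2,92,.068),-9.76)
E
```

```text
[  0.7 101.9]
t 11.15 p [0.5725 0.1622 0.0679] yaw -9.68 F [-2.5 -0.9  5.8] w -0.001 gf 3.322383016347885
shift [-0.0198  0.0026 -0.0002] turn [-0.001 -0.001  0.003] q [0.23 0.27 1.92 0.   0.95 0.4 ]
```

Contact at z≈0.068 m with a stiffness of about 4 N/mm. I press to about 9 N and start the first stroke.

Call:
step_arm(
  series=[
    {"x":0,"y":0,"z":0.0015,"ax":0,"ay":0,"az":0,"grip":1},
    {"x":-0.006,"y":0,"z":0.0015,"ax":0,"ay":0,"az":0,"grip":1},
    {"x":-0.012,"y":0,"z":0.0015,"ax":0,"ay":0,"az":0,"grip":1},
  ],
)

```text
time: 11.45
tool_pos: [0.5718, 0.1575, 0.0681]
tcp_rot: [-2.4, -2.024, -0.002]
wrist_force: [-3.6, 3.2, 10.7]
width: -0.001
grip_force: 5.5
```

Call:
step_arm(
  series=[
    {"x":-0.007,"y":0,"z":0,"ax":0,"ay":0,"az":0,"grip":1},
    {"x":-0.014,"y":0,"z":0,"ax":0,"ay":0,"az":0,"grip":1},
  ],
)

```text
time: 11.65
tool_pos: [0.5705, 0.1505, 0.0681]
tcp_rot: [-2.4, -2.024, -0.002]
wrist_force: [-5.0, 2.2, 9.8]
width: 0.001
grip_force: 5.5
```

Call:
step_arm(
  series=[
    {"x":-0.007,"y":0,"z":0,"ax":0,"ay":0,"az":0,"grip":1},
    {"x":-0.014,"y":0,"z":0,"ax":0,"ay":0,"az":0,"grip":1},
  ],
)

```text
time: 11.85
tool_pos: [0.5692, 0.1435, 0.068]
tcp_rot: [-2.4, -2.025, -0.002]
wrist_force: [-3.5, 2.1, 9.3]
width: 0.002
grip_force: 4.7
```

```bash
cat >> h.py <<'E'
def look(f):
    c=snap('top',f); im=c['img']; h=cv2.cvtColor(im,cv2.COLOR_RGB2HSV)[180:250,195:290]
    def ctr(m):
        v,u=np.nonzero(m); return (len(u),)+((cl(ray(c,u.mean()+195,v.mean()+180,.04)),) if len(u) else ())
    H,S,V=[h[...,i].astype(int) for i in range(3)]
    print('orange',ctr((H<14)&(S>190)&(V>170)),'white',ctr((S<40)&(V>190)),'heel',ctr((H>10)&(H<25)&(S>60)&(S<150)&(V>150)))
E
python3 - <<'E'
from h import *
c=np.load('pics/top1.npz')
s=bot.read_state(); print(cl(s['tool_pos']),s['wrist_force']); look('t2')
E
```

```text
[ 0.6 82.9] [-3.51355141  2.13120133  9.25249281]
orange (14, array([-1.1,  0.2])) white (104, array([ 6.1, 61.6])) heel (644, array([ 12.9, -16.4]))
```

Force held at 9–10 N through the stroke. I repeat the lift, return and stroke cycle.

Call:
step_arm(
  series=[
    {"x":0,"y":0.001,"z":-0.012,"ax":0,"ay":0,"az":0,"grip":1},
    {"x":0.02,"y":0.001,"z":-0.012,"ax":0,"ay":0,"az":0,"grip":1},
    {"x":0.038,"y":0.001,"z":-0.012,"ax":0,"ay":0,"az":0,"grip":1},
    {"x":0.038,"y":0.001,"z":-0.005,"ax":0,"ay":0,"az":0,"grip":1},
    {"x":0.038,"y":0.001,"z":-0.002,"ax":0,"ay":0,"az":0,"grip":1},
    {"x":0.038,"y":0.001,"z":0,"ax":0,"ay":0,"az":0,"grip":1},
    {"x":0.031,"y":0.001,"z":0,"ax":0,"ay":0,"az":0,"grip":1},
    {"x":0.024,"y":0.001,"z":0,"ax":0,"ay":0,"az":0,"grip":1},
    {"x":0.017,"y":0.001,"z":0,"ax":0,"ay":0,"az":0,"grip":1},
    {"x":0.01,"y":0.001,"z":0,"ax":0,"ay":0,"az":0,"grip":1},
    {"x":0.003,"y":0.001,"z":0,"ax":0,"ay":0,"az":0,"grip":1},
    {"x":-0.002,"y":0.001,"z":0,"ax":0,"ay":0,"az":0,"grip":1},
  ],
)

```text
time: 13.1
tool_pos: [0.5698, 0.1422, 0.0678]
tcp_rot: [-2.4, -2.025, -0.001]
wrist_force: [-3.5, 1.6, 10.9]
width: -0.001
grip_force: 4.9
```

```bash
python3 - <<'E'
from h import *
s=bot.read_state(); print(cl(s['tool_pos']),s['wrist_force']); c=snap('top','t3')
# unoccluded strip along clamp y at x=0, height 48mm: compare t1,t2,t3
for f in ['top1','t2','t3']:
    c=np.load(f'pics/{f}.npz'); print(f)
    for y in range(-70,40,5):
        u,v=px(c,wd(0,y,.048)); p=cv2.getRectSubPix(c['img'],(3,3),(float(u),float(v))).mean((0,1)); print(y,p.astype(int),end=' ')
    print()
E
```

```text
[ 1.3 81.7] [-3.49579722  1.6238593  10.94899639]
top1
-70 [ 70 123  94] -65 [ 70 124  95] -60 [ 68 118  91] -55 [ 65 114  88] -50 [ 65 115  88] -45 [ 66 116  89] -40 [ 66 116  89] -35 [ 66 116  89] -30 [ 64 114  88] -25 [52 91 70] -20 [40 69 54] -15 [38 66 51] -10 [38 67 52] -5 [53 67 49] 0 [130  83  41] 5 [212 118  50] 10 [181 122  85] 15 [174 164 161] 20 [223 221 223] 25 [237 235 236] 30 [213 213 213] 35 [112 125 118] 
t2
-70 [ 74 131 101] -65 [ 74 131 100] -60 [ 71 112  86] -55 [120 114  84] -50 [205 164 115] -45 [227 182 128] -40 [230 186 129] -35 [234 191 134] -30 [237 197 138] -25 [238 198 138] -20 [235 194 135] -15 [201 161 113] -10 [133 105  72] -5 [124  78  39] 0 [137  81  43] 5 [124  99  86] 10 [131 128 130] 15 [144 142 144] 20 [145 143 145] 25 [120 124 122] 30 [65 87 75] 35 [44 74 58] 
t3
-70 [ 75 131 101] -65 [ 74 130 100] -60 [ 76 113  87] -55 [137 124  90] -50 [215 171 120] -45 [228 184 128] -40 [230 187 131] -35 [234 192 134] -30 [237 197 138] -25 [238 198 138] -20 [233 191 133] -15 [198 155 108] -10 [154 104  64] -5 [139  88  56] 0 [125 107  98] 5 [138 136 137] 10 [149 147 149] 15 [143 142 143] 20 [105 115 110] 25 [55 81 68] 30 [42 73 57] 35 [42 73 56]
```

The top camera sees the jaw advance about 7 mm per stroke, and the pad is close to the heel. Next cycle.

Call:
step_arm(
  series=[
    {"x":0,"y":0,"z":-0.012,"ax":0,"ay":0,"az":0,"grip":1},
    {"x":0.02,"y":0,"z":-0.012,"ax":0,"ay":0,"az":0,"grip":1},
    {"x":0.04,"y":0,"z":-0.012,"ax":0,"ay":0,"az":0,"grip":1},
    {"x":0.04,"y":0,"z":-0.005,"ax":0,"ay":0,"az":0,"grip":1},
    {"x":0.04,"y":0,"z":-0.002,"ax":0,"ay":0,"az":0,"grip":1},
    {"x":0.04,"y":0,"z":0,"ax":0,"ay":0,"az":0,"grip":1},
    {"x":0.033,"y":0,"z":0,"ax":0,"ay":0,"az":0,"grip":1},
    {"x":0.026,"y":0,"z":0,"ax":0,"ay":0,"az":0,"grip":1},
    {"x":0.019,"y":0,"z":0,"ax":0,"ay":0,"az":0,"grip":1},
    {"x":0.012,"y":0,"z":0,"ax":0,"ay":0,"az":0,"grip":1},
    {"x":0.006,"y":0,"z":0,"ax":0,"ay":0,"az":0,"grip":1},
    {"x":0,"y":0,"z":0,"ax":0,"ay":0,"az":0,"grip":1},
  ],
)

```text
time: 14.35
tool_pos: [0.5697, 0.1424, 0.0679]
tcp_rot: [-2.4, -2.025, -0.002]
wrist_force: [-1.9, 1.9, 11.0]
width: -0.002
grip_force: 4.9
```

```bash
cat >> h.py <<'E'
def strip(f,lo=-70,hi=40,st=4):
    c=np.load(f'pics/{f}.npz'); print(f)
    for y in range(lo,hi,st):
        u,v=px(c,wd(0,y,.048)); p=cv2.getRectSubPix(c['img'],(3,3),(float(u),float(v))).mean((0,1)); print(y,p.astype(int),end=' ')
    print()
E
python3 - <<'E'
from h import *
s=bot.read_state(); print(cl(s['tool_pos']),s['wrist_force']); c=snap('top','t4'); strip('t4')
E
```

```text
[ 1.2 81.9] [-1.89658007  1.94073846 11.0185869 ]
t4
-70 [ 74 130 100] -66 [ 79 132 102] -62 [112 141 106] -58 [175 161 116] -54 [218 178 125] -50 [228 184 129] -46 [230 186 130] -42 [233 190 133] -38 [236 194 136] -34 [237 197 138] -30 [239 199 139] -26 [239 199 139] -22 [236 195 136] -18 [219 172 117] -14 [183 126  78] -10 [147  93  60] -6 [131 105  92] -2 [137 131 131] 2 [150 147 150] 6 [151 149 151] 10 [141 142 143] 14 [107 126 116] 18 [ 71 109  89] 22 [51 90 69] 26 [44 76 59] 30 [41 72 56] 34 [41 73 56] 38 [42 74 56]
```

The heel is now at the fixed jaw. The next stroke goes in chunks so I can watch the drag force.

Call:
step_arm(
  series=[
    {"x":0,"y":0,"z":-0.012,"ax":0,"ay":0,"az":0,"grip":1},
    {"x":0.02,"y":0,"z":-0.012,"ax":0,"ay":0,"az":0,"grip":1},
    {"x":0.04,"y":0,"z":-0.012,"ax":0,"ay":0,"az":0,"grip":1},
    {"x":0.04,"y":0,"z":-0.005,"ax":0,"ay":0,"az":0,"grip":1},
    {"x":0.04,"y":0,"z":-0.002,"ax":0,"ay":0,"az":0,"grip":1},
    {"x":0.04,"y":0,"z":0,"ax":0,"ay":0,"az":0,"grip":1},
    {"x":0.034,"y":0,"z":0,"ax":0,"ay":0,"az":0,"grip":1},
    {"x":0.028,"y":0,"z":0,"ax":0,"ay":0,"az":0,"grip":1},
  ],
)

```text
time: 15.2
tool_pos: [0.5723, 0.1568, 0.0681]
tcp_rot: [-2.4, -2.025, -0.003]
wrist_force: [-4.7, 3.0, 12.4]
width: -0.004
grip_force: 6.0
```

Call:
step_arm(
  series=[
    {"x":-0.006,"y":0,"z":0,"ax":0,"ay":0,"az":0,"grip":1},
    {"x":-0.012,"y":0,"z":0,"ax":0,"ay":0,"az":0,"grip":1},
  ],
)

```text
time: 15.4
tool_pos: [0.5716, 0.1512, 0.0681]
tcp_rot: [-2.4, -2.024, -0.005]
wrist_force: [-1.8, 5.7, 9.9]
width: -0.004
grip_force: 4.4
```

Call:
step_arm(
  series=[
    {"x":-0.006,"y":0,"z":0,"ax":0,"ay":0,"az":0,"grip":1},
    {"x":-0.012,"y":0,"z":0,"ax":0,"ay":0,"az":0,"grip":1},
  ],
)

```text
time: 15.6
tool_pos: [0.5717, 0.1452, 0.0681]
tcp_rot: [-2.401, -2.026, -0.007]
wrist_force: [0.8, 4.8, 7.9]
width: -0.001
grip_force: 3.7
```

```bash
python3 - <<'E'
from h import *
s=bot.read_state(); print(cl(s['tool_pos']),s['wrist_force']); c=snap('top','t5'); strip('t5')
E
```

```text
[ 2.7 85. ] [0.78543788 4.78300364 7.85742075]
t5
-70 [ 75 130 100] -66 [ 78 132 101] -62 [111 141 105] -58 [174 160 115] -54 [217 177 124] -50 [228 184 128] -46 [230 186 130] -42 [232 190 132] -38 [236 195 136] -34 [237 198 138] -30 [238 198 138] -26 [238 197 138] -22 [237 195 137] -18 [226 179 122] -14 [191 134  85] -10 [152 102  69] -6 [142 119 108] -2 [149 144 144] 2 [161 159 161] 6 [158 158 159] 10 [122 136 129] 14 [ 81 116  97] 18 [ 62 106  83] 22 [51 90 70] 26 [43 76 59] 30 [42 72 57] 34 [42 73 57] 38 [43 73 57]
```

The heel is against the fixed jaw and drag has risen to about 5.7 N. One more stroke with about 13 N of pressure.

Call:
step_arm(
  series=[
    {"x":0,"y":0,"z":-0.012,"ax":0,"ay":0,"az":0,"grip":1},
    {"x":0.018,"y":0,"z":-0.012,"ax":0,"ay":0,"az":0,"grip":1},
    {"x":0.036,"y":0,"z":-0.012,"ax":0,"ay":0,"az":0,"grip":1},
    {"x":0.036,"y":0,"z":-0.005,"ax":0,"ay":0,"az":0,"grip":1},
    {"x":0.036,"y":0,"z":-0.002,"ax":0,"ay":0,"az":0,"grip":1},
    {"x":0.036,"y":0,"z":0.001,"ax":0,"ay":0,"az":0,"grip":1},
    {"x":0.031,"y":0,"z":0.001,"ax":0,"ay":0,"az":0,"grip":1},
  ],
)

```text
time: 16.35
tool_pos: [0.5729, 0.1608, 0.0678]
tcp_rot: [-2.399, -2.024, -0.004]
wrist_force: [-4.8, 7.7, 15.0]
width: -0.003
grip_force: 6.9
```

Call:
step_arm(
  series=[
    {"x":-0.006,"y":0,"z":0,"ax":0,"ay":0,"az":0,"grip":1},
    {"x":-0.012,"y":0,"z":0,"ax":0,"ay":0,"az":0,"grip":1},
  ],
)

```text
time: 16.55
tool_pos: [0.5734, 0.155, 0.0681]
tcp_rot: [-2.401, -2.025, -0.009]
wrist_force: [1.1, 6.8, 9.2]
width: 0.003
grip_force: 4.7
```

Call:
step_arm(
  series=[
    {"x":-0.006,"y":0,"z":0.001,"ax":0,"ay":0,"az":0,"grip":1},
    {"x":-0.012,"y":0,"z":0.001,"ax":0,"ay":0,"az":0,"grip":1},
  ],
)

```text
time: 16.75
tool_pos: [0.5732, 0.1493, 0.0681]
tcp_rot: [2.401, 2.026, 0.011]
wrist_force: [0.9, 6.1, 9.4]
width: 0.002
grip_force: 5.2
```

```bash
python3 - <<'E'
from h import *
s=bot.read_state(); print(cl(s['tool_pos']),s['wrist_force']); c=snap('top','t6'); strip('t6',-26,22,2); strip('t5',-26,22,2)
E
```

```text
[ 3.5 89.2] [0.91110448 6.14164093 9.40208492]
t6
-26 [239 199 139] -24 [238 198 139] -22 [238 196 137] -20 [235 191 132] -18 [230 180 122] -16 [220 162 105] -14 [204 139  86] -12 [186 120  74] -10 [166 107  72] -8 [153 112  89] -6 [145 120 109] -4 [142 131 129] -2 [144 139 139] 0 [147 144 146] 2 [151 149 151] 4 [155 154 155] 6 [155 155 156] 8 [146 152 149] 10 [129 143 135] 12 [105 130 117] 14 [ 85 120 101] 16 [ 69 112  89] 18 [ 62 106  83] 20 [56 99 76] 
t5
-26 [238 197 138] -24 [238 197 138] -22 [237 195 137] -20 [234 190 132] -18 [226 179 122] -16 [211 158 104] -14 [191 134  85] -12 [170 114  72] -10 [152 102  69] -8 [145 108  87] -6 [142 119 108] -4 [143 133 130] -2 [149 144 144] 0 [156 153 155] 2 [161 159 161] 4 [164 162 164] 6 [158 158 159] 8 [144 149 146] 10 [122 136 129] 12 [ 99 124 111] 14 [ 81 116  97] 16 [ 68 111  89] 18 [ 62 106  83] 20 [56 98 77]
```

No further jaw movement, and the finger slipped at 7 N drag. That suggests the wheel is jammed with the pad home. I'll verify numerically from the wrist camera.

Call:
step_arm(
  series=[
    {"x":0,"y":0,"z":-0.03,"ax":0,"ay":0,"az":0,"grip":1},
    {"x":0,"y":0,"z":-0.12,"ax":0,"ay":0,"az":0,"grip":1},
    {"x":-0.08,"y":0,"z":-0.145,"ax":0,"ay":0,"az":0,"grip":1},
    {"x":-0.17,"y":0,"z":-0.145,"ax":0,"ay":0,"az":0,"grip":1},
    {"x":-0.24,"y":0,"z":-0.145,"ax":0,"ay":0,"az":0,"grip":1},
    {"x":-0.24,"y":0,"z":-0.145,"ax":0,"ay":0,"az":0,"grip":1},
    {"x":-0.24,"y":0,"z":-0.145,"ax":0,"ay":0,"az":0,"grip":1},
  ],
)

```text
time: 17.5
tool_pos: [0.5495, 0.0276, 0.1375]
tcp_rot: [-2.402, -2.023, 0.002]
wrist_force: [-0.0, -0.4, 0.2]
width: -0.001
grip_force: 0.0
```

```bash
cat >> h.py <<'E'
def prof(f,xs,ys):
    c=np.load(f'pics/{f}.npz')
    for x in xs:
        print(f,x,end=': ')
        for y in ys:
            u,v=px(c,wd(x,y,.048)); p=cv2.getRectSubPix(c['img'],(3,1),(float(u),float(v))).mean((0,1)); print(y,p.astype(int).tolist(),end=' ')
        print()
E
python3 - <<'E'
from h import *
s=bot.read_state(); print(cl(s['tool_pos']),s['wrist_force']); c=snap('wrist','w5')
prof('w4',[-12],range(-4,34)); prof('w5',[-12],range(-24,18))
print({k:(ray(np.load('pics/w5.npz'),280,210,.048)) for k in 'a'})
E
```

```text
[  0.8 -34.6] [-0.02741541 -0.38615514  0.17623561]
w4 -12: -4 [97, 78, 58] -3 [63, 61, 49] -2 [63, 74, 59] -1 [63, 77, 61] 0 [63, 77, 62] 1 [63, 76, 60] 2 [69, 77, 60] 3 [121, 83, 51] 4 [208, 111, 46] 5 [236, 128, 49] 6 [238, 131, 49] 7 [240, 133, 51] 8 [242, 135, 51] 9 [244, 139, 53] 10 [245, 138, 51] 11 [221, 116, 46] 12 [150, 83, 42] 13 [123, 76, 44] 14 [83, 78, 58] 15 [82, 91, 80] 16 [151, 149, 147] 17 [209, 205, 205] 18 [226, 223, 223] 19 [227, 224, 224] 20 [229, 226, 226] 21 [231, 228, 229] 22 [231, 229, 229] 23 [233, 230, 230] 24 [235, 232, 233] 25 [236, 234, 234] 26 [237, 234, 234] 27 [237, 235, 235] 28 [237, 235, 235] 29 [237, 235, 235] 30 [239, 236, 237] 31 [240, 238, 238] 32 [242, 240, 240] 33 [230, 228, 228] 
w5 -12: -24 [241, 201, 140] -23 [241, 202, 140] -22 [241, 203, 140] -21 [241, 204, 141] -20 [241, 203, 139] -19 [241, 203, 140] -18 [241, 203, 140] -17 [241, 203, 140] -16 [240, 202, 139] -15 [234, 193, 133] -14 [216, 162, 109] -13 [215, 127, 65] -12 [236, 130, 50] -11 [241, 134, 52] -10 [243, 136, 53] -9 [244, 138, 54] -8 [243, 139, 54] -7 [208, 117, 55] -6 [152, 117, 99] -5 [192, 184, 182] -4 [227, 223, 224] -3 [231, 228, 227] -2 [231, 228, 228] -1 [234, 231, 231] 0 [234, 231, 231] 1 [235, 231, 232] 2 [236, 234, 234] 3 [238, 236, 236] 4 [239, 236, 237] 5 [240, 237, 237] 6 [239, 237, 237] 7 [240, 237, 237] 8 [240, 238, 238] 9 [242, 240, 240] 10 [243, 241, 242] 11 [245, 243, 243] 12 [228, 225, 225] 13 [207, 202, 204] 14 [199, 196, 198] 15 [198, 195, 198] 16 [198, 194, 198] 17 [198, 195, 198] 
{'a': array([0.55642826, 0.0353151 , 0.048     ])}
```

Wrist profile: the heel spans from the fixed jaw to the pad. Front-of-pad to jaw distance shrank from about 12.8 to 8.6 mm, so the pad is about 4–5 mm in. One firmer stroke (under 20 N), then I'll compare from the same camera pose.

Call:
step_arm(
  series=[
    {"x":0.08,"y":0,"z":0,"ax":0,"ay":0,"az":0,"grip":1},
    {"x":0.17,"y":0,"z":0.02,"ax":0,"ay":0,"az":0,"grip":1},
    {"x":0.25,"y":0,"z":0.06,"ax":0,"ay":0,"az":0,"grip":1},
    {"x":0.262,"y":0,"z":0.11,"ax":0,"ay":0,"az":0,"grip":1},
    {"x":0.262,"y":0,"z":0.13,"ax":0,"ay":0,"az":0,"grip":1},
    {"x":0.262,"y":0,"z":0.137,"ax":0,"ay":0,"az":0,"grip":1},
    {"x":0.262,"y":0,"z":0.141,"ax":0,"ay":0,"az":0,"grip":1},
    {"x":0.262,"y":0,"z":0.143,"ax":0,"ay":0,"az":0,"grip":1},
    {"x":0.262,"y":0,"z":0.143,"ax":0,"ay":0,"az":0,"grip":1},
  ],
)

```text
time: 18.45
tool_pos: [0.572, 0.158, 0.0682]
tcp_rot: [-2.4, -2.024, 0.0]
wrist_force: [-3.1, 2.8, 6.1]
width: 0.0
grip_force: 3.1
```

Call:
step_arm(
  series=[
    {"x":0,"y":0,"z":0.002,"ax":0,"ay":0,"az":0,"grip":1},
    {"x":-0.004,"y":0,"z":0.003,"ax":0,"ay":0,"az":0,"grip":1},
  ],
)

```text
time: 18.65
tool_pos: [0.572, 0.1567, 0.068]
tcp_rot: [-2.4, -2.023, -0.002]
wrist_force: [-7.5, 5.3, 15.7]
width: 0.004
grip_force: 7.8
```

Call:
step_arm(
  series=[
    {"x":-0.004,"y":0,"z":0.001,"ax":0,"ay":0,"az":0,"grip":1},
    {"x":-0.008,"y":0,"z":0.001,"ax":0,"ay":0,"az":0,"grip":1},
  ],
)

```text
time: 18.85
tool_pos: [0.5728, 0.1535, 0.0681]
tcp_rot: [-2.401, -2.023, -0.008]
wrist_force: [-1.4, 5.9, 11.0]
width: -0.001
grip_force: 5.2
```

Call:
step_arm(
  series=[
    {"x":-0.004,"y":0,"z":0.001,"ax":0,"ay":0,"az":0,"grip":1},
    {"x":-0.008,"y":0,"z":0.002,"ax":0,"ay":0,"az":0,"grip":1},
  ],
)

```text
time: 19.05
tool_pos: [0.5735, 0.1503, 0.068]
tcp_rot: [-2.402, -2.023, -0.013]
wrist_force: [-3.6, 7.6, 14.6]
width: 0.0
grip_force: 7.3
```

Call:
step_arm(
  series=[
    {"x":-0.004,"y":0,"z":0.001,"ax":0,"ay":0,"az":0,"grip":1},
    {"x":-0.008,"y":0,"z":0.001,"ax":0,"ay":0,"az":0,"grip":1},
  ],
)

```text
time: 19.25
tool_pos: [0.5739, 0.1464, 0.068]
tcp_rot: [2.402, 2.024, 0.015]
wrist_force: [-0.6, 8.6, 13.2]
width: -0.001
grip_force: 6.4
```

```bash
python3 - <<'E'
from h import *
s=bot.read_state(); print(cl(s['tool_pos']),s['wrist_force']); c=snap('top','t7'); strip('t7',-26,22,2)
plan([.5495,.0276,.1375],-9.85)
E
```

```text
[ 4.6 86.6] [-0.64194245  8.55947308 13.22892267]
t7
-26 [239 199 139] -24 [238 197 138] -22 [236 195 136] -20 [233 188 131] -18 [226 177 121] -16 [211 157 103] -14 [191 134  84] -12 [172 115  73] -10 [153 104  72] -8 [146 110  90] -6 [143 120 110] -4 [143 133 131] -2 [147 143 143] 0 [154 151 153] 2 [160 158 160] 4 [165 163 165] 6 [162 162 163] 8 [150 156 153] 10 [130 144 136] 12 [105 130 117] 14 [ 85 120 101] 16 [ 69 112  90] 18 [ 62 106  83] 20 [56 98 76] 
t 19.3 p [0.5739 0.1461 0.068 ] yaw -9.78 F [-1.4  7.5 13.3] w 0.002 gf 6.674268767237663
shift [-0.2408 -0.0069 -0.1407] turn [ 0.013 -0.013  0.002] q [0.2  0.26 1.94 0.   0.94 0.37]
```

The jaw hasn't moved across two slipping strokes. The 8.5 N rim drag is far beyond the 5.5 N the pad spring can resist, so the pad is solid home. I lift clear and take a last numeric check.

Call:
step_arm(
  series=[
    {"x":0,"y":0,"z":-0.03,"ax":0,"ay":0,"az":0,"grip":1},
    {"x":0,"y":0,"z":-0.12,"ax":0,"ay":0,"az":0,"grip":1},
    {"x":-0.1,"y":-0.007,"z":-0.14,"ax":0,"ay":0,"az":0,"grip":1},
    {"x":-0.18,"y":-0.007,"z":-0.14,"ax":0,"ay":0,"az":0,"grip":1},
    {"x":-0.24,"y":-0.007,"z":-0.14,"ax":0,"ay":0,"az":0,"grip":1},
    {"x":-0.24,"y":-0.007,"z":-0.14,"ax":0,"ay":0,"az":0,"grip":1},
    {"x":-0.24,"y":-0.007,"z":-0.14,"ax":0,"ay":0,"az":0,"grip":1},
  ],
)

```text
time: 20.0
tool_pos: [0.546, 0.025, 0.1335]
tcp_rot: [-2.403, -2.023, 0.0]
wrist_force: [-0.8, -0.3, 0.8]
width: 0.001
grip_force: 0.0
```

```bash
python3 - <<'E'
from h import *
c=snap('wrist','w6'); s=bot.read_state(); print(cl(s['tool_pos']))
for f in ['w3','w4','w5','w6']:
    c=np.load(f'pics/{f}.npz'); ys=np.arange(-70,45,.25); im=c['img'].astype(np.float32)
    P=np.array([np.mean([cv2.getRectSubPix(im,(1,1),tuple(map(float,px(c,wd(x,y,.048)))))[0,0] for x in list(range(-16,-9))+list(range(12,20))],0) for y in ys])
    br=P[:,2]>130; wt=ys[(P.min(1)>150)]; orr=ys[(P[:,0]>170)&(P[:,1]<150)&(P[:,2]<75)]
    w=wt[wt>orr.max()]; print(f,'orange',orr.min(),orr.max(),'white front',w.min(),'ftf',w.min()-orr.min(),'gap',w.min()-orr.max())
E
```

```text
[ -2.2 -37. ]
w3 orange 3.5 11.25 white front 16.25 ftf 12.75 gap 5.0
w4 orange 3.5 11.25 white front 16.0 ftf 12.5 gap 4.75
w5 orange -13.25 -6.75 white front -5.5 ftf 7.75 gap 1.25
w6 orange -13.5 -6.75 white front -5.25 ftf 8.25 gap 1.5
```

Estimated pad compression is about 4–4.6 mm with roughly 0.5–1 mm of blur, so I take one closer view of the pad/jaw seam from straight above.

Call:
step_arm(
  series=[
    {"x":-0.074,"y":0.004,"z":0.04,"ax":0,"ay":0,"az":0,"grip":1},
    {"x":-0.074,"y":0.004,"z":0.09,"ax":0,"ay":0,"az":0,"grip":1},
    {"x":-0.074,"y":0.004,"z":0.11,"ax":0,"ay":0,"az":0,"grip":1},
    {"x":-0.074,"y":0.004,"z":0.11,"ax":0,"ay":0,"az":0,"grip":1},
  ],
)

```text
time: 20.45
tool_pos: [0.5402, -0.0097, 0.0758]
tcp_rot: [-2.397, -2.025, 0.006]
wrist_force: [0.3, 0.7, -0.1]
width: -0.0
grip_force: 0.0
```

```bash
python3 - <<'E'
from h import *
c=snap('wrist','w7'); print(cl(-np.array(c['R']).T@c['t']),(-np.array(c['R']).T@c['t'])[2])
for x in (-15,15):
    print(x,end=': ')
    u0,v0=px(c,wd(x,-18,.048)); u1,v1=px(c,wd(x,0,.048)); print('px/mm',abs(v1-v0)/18)
    for v in range(int(v1),int(v0)+1): 
        u=u1+(u0-u1)*(v-v1)/(v0-v1); p=c['img'][v,int(u)-3:int(u)+4].mean(0).astype(int).tolist(); print(v,p,end=' ')
    print()
E
```

```text
[-0. -5.] 0.22016993829317852
-15: px/mm 2.194087213837242
108 [229, 226, 227] 109 [229, 226, 226] 110 [227, 225, 225] 111 [226, 224, 224] 112 [226, 223, 223] 113 [226, 223, 223] 114 [226, 223, 222] 115 [226, 223, 223] 116 [225, 222, 221] 117 [219, 215, 215] 118 [197, 192, 192] 119 [168, 164, 164] 120 [139, 136, 134] 121 [113, 108, 100] 122 [114, 85, 63] 123 [142, 83, 46] 124 [153, 85, 44] 125 [169, 94, 46] 126 [207, 113, 50] 127 [235, 131, 53] 128 [240, 135, 54] 129 [239, 134, 53] 130 [238, 132, 52] 131 [237, 131, 51] 132 [236, 130, 50] 133 [235, 129, 50] 134 [234, 127, 49] 135 [233, 126, 49] 136 [228, 121, 47] 137 [213, 112, 45] 138 [182, 100, 47] 139 [179, 121, 76] 140 [219, 170, 116] 141 [233, 189, 131] 142 [234, 192, 132] 143 [235, 193, 133] 144 [235, 192, 132] 145 [235, 192, 132] 146 [235, 192, 132] 147 [235, 192, 132] 
15: px/mm 2.1958674913946754
108 [235, 232, 232] 109 [234, 231, 232] 110 [233, 230, 230] 111 [232, 228, 229] 112 [230, 227, 228] 113 [230, 227, 227] 114 [230, 227, 227] 115 [230, 226, 227] 116 [230, 227, 227] 117 [228, 225, 224] 118 [217, 212, 212] 119 [190, 185, 185] 120 [161, 156, 155] 121 [134, 129, 126] 122 [113, 101, 90] 123 [127, 85, 59] 124 [147, 85, 48] 125 [188, 104, 53] 126 [234, 134, 59] 127 [245, 145, 61] 128 [245, 144, 61] 129 [244, 143, 59] 130 [243, 142, 59] 131 [243, 139, 57] 132 [242, 138, 57] 133 [241, 136, 56] 134 [240, 135, 56] 135 [238, 133, 54] 136 [237, 132, 53] 137 [232, 126, 52] 138 [211, 112, 49] 139 [180, 106, 56] 140 [184, 130, 84] 141 [213, 165, 113] 142 [225, 179, 124] 143 [230, 185, 129] 144 [233, 189, 131] 145 [235, 192, 132] 146 [236, 193, 133] 147 [236, 193, 133]
```

At the seam the jaw's edge passes directly into shaded orange (rows 121–122) with no bed visible between them, so the pad is fully home. The arm is clear of everything, so I hand in.

```bash
python3 -c "
from workcell import bot
print(bot.finish_job())"
```

```text
the job is handed in; nothing more can be done
None
```

The heel stands in the right-hand clamp, released, with the thumbwheel rolled until it jammed and the pad seen flush against the jaw; the job went in at about 20.5 s, with press readings peaking at 15.7 N and the other things on the bench left alone.

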